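# Set the worktop light switches

### The job

On the worktop stands a low white box with three small switch levers side by side, which controls the kitchen lights. Set them, from left to right as seen from the robot, to on, off, off: on is leaned over away from the robot, off is leaned over towards the robot, each as far as it goes.

Things in the scene. Friction and masses are not known exactly. Their poses are not given: they have to be found in the camera images.
- light_box: Low white box with an aluminium top, fixed, 72 (x) by 156 (y) by 30 mm high, turned up to 0.35 rad. Origin: centre of its underside; x points away from the robot (the 'on' side), y along the row to the left, z up. Three grey levers in its top at y = +42, 0, -42 mm, x = 0. Low small things (a teaspoon, a clothes peg, under 15 mm) lie beside it.
- switch_left (a joint): Tilt of the left lever (box y = +42 mm), rad: -0.4 to the robot (off), 0 upright, +0.4 away (on); off at the start. Lever 12 to 14 mm wide (y), 6 to 8 mm thick, pivot 24 mm above the box's underside, end 44 mm from the pivot. Pushed past upright with 1 to 2 N (by shut fingertips lowered beside it, say) it tips over to the far stop and stays.
- switch_middle (a joint): Tilt of the middle lever (box y = 0), same shape and values. May be on or off at the start. 28 mm are free between neighbouring levers.
- switch_right (a joint): Tilt of the right lever (box y = -42 mm), same shape and values. Off at the start.
Things that resemble listed ones, but are neither listed nor needed, are in the scene too. Of the things that look like the light_box, the larger one is meant.

How it is judged (in metres and radians):
At the end, for the whole second after the job is handed in: The left lever leans away from the robot (on, above +0.25 rad), the middle and right levers lean towards the robot (off, below -0.25 rad) (value of joint switch_left above 0.25 rad and value of joint each of switch_middle, switch_right below -0.25 rad); the robot touches nothing.
It also fails if it takes over 48 s, if anything falls off the work surface, if the arm or the gripper's body presses on something with over 40 N, if the wrist force passes 120 N, or if a joint passes its speed limit or range.

### The arm

A 6-joint arm with a two-finger parallel gripper is mounted at the origin on a cart in front of the work surface, level with it; the furniture and walls round the work are solid. World frame = base frame: x ahead of the robot, y to its left, z up, the work surface at z = 0. Lengths are in mm, angles in rad, forces in N, time in s.
With the tool pointing down it reaches from about 275 to 1000 mm from the base axis. Payload 8.4 kg.
Tool frame: the origin (TCP) lies at the very end of the fingers, on their centre line; the grasp point (between the pads) lies 19 mm behind it; z points along the fingers, y is the direction in which the jaws open and shut (so a half turn about z gives the same grasp; the last joint's range is limited). The gripper opens to 85 mm and grips with 20 to 120 N. Pads are 22 mm wide; open, the fingers measure 114 mm over their backs; the gripper's body (76 mm by 85 mm) begins 54 mm behind the grasp point. The pads swing forward as they close: fully open they stand 13 mm farther back than shut.
Start: joints at [1.132, 0.353, 1.633, -0, 1.155, -0.002], TCP at [264.4, 566.322, 231.281] pointing down, gripper open.
Joint ranges: [-2.63, 2.63], [-0.92, 2.1], [0.06, 2.66], [-1.3, 4.44], [0, 2.69], [-3.02, 3.02]. Speed limits (rad/s): [2.22, 2.22, 2.79, 3.14, 3.14, 3.14].

### API

Orientations are given as [roll, pitch, yaw] about the fixed x, y, z axes, in that order (R = Rz(yaw) Ry(pitch) Rx(roll)).
In Python, from rig import sense, grab_frame, get_calibration, sign_off, boxes_of, trace gives the robot as it stands.
- The arm moves only by the tool servo_tool, never from a script. Its argument "rows" is a list of rows, each a list of 3 entries, a list of its own where there are three numbers: the finger opening in mm, from 0 to 85.4, then the shift along the tool's x, y, z in mm, then the turn, a rotation vector about the tool's x, y, z in degrees. A call has 1 to 8 rows; each row shifts and turns the commanded pose from where the row before left it, along the tool's axes as they then stand; what a row does not reach is not made up. A row lasts 1/8 s, in which the tool goes at most 62.5 mm and 10.7 degrees, less where a joint would pass 70% of its speed; a pose out of reach is approached as far as the arm can. A call is refused whole if a number of a shift passes 62.5 or a number of a turn 10.7, either way. A call with a gripper value outside its range is refused whole. The fingers move at their own pace and stop on an object; "force" is the grip in N (left out, the last holds). Time passes only in rows, so rows that do not move let the fingers close. It gives the time, the measured TCP pose, the force and the opening at its end, in the units of the state.
- sense(): the state, without advancing time (a new reading comes with each control period).
- grab_frame(name): name is "scene" or "top"; returns the picture (400x640x3 uint8, blue, green, red); there is no depth.
- get_calibration(name): a dict with "intrinsics" (3x3 intrinsics, pixels), "world_to_cam" (4x4, takes a point from world to camera coordinates). Camera axes: x right, y down, z forward; pixel columns grow to the right and rows downward; lengths in mm; the calibration is good to about 2 mm. A picture is of the moment at which its call begins. get_calibration takes no time and is no camera call.
- sign_off(): hands the job in, once; it reports no verdict.
Trained networks look in the newest picture that a camera, given by its name, has taken for a name from the list of things; names that differ only in an ending like _2 or _b are one class to them, and where a whole thing is asked for, a point or a joint stands for the part that bears it (a point fixed in the world has none). Each returns a list of dicts, best first, with "conf" (0 to 1); they miss things now and then, are a little off and sometimes report something else, mostly with a low value. They report only what shows in the picture. A call takes as long as a camera call. They do not tell look-alikes from the thing itself.
- boxes_of(camera, thing): "centre" ([x, y, z] in mm, in the coordinates of the camera as it stood for that picture, good to about 4 mm: the middle of the surface that is visible of it).
- trace(camera, thing): "mask" (400x640 bool, what is visible of it).
The state is a dict: "clock": time; "qpos": joint angles; "qvel": joint speeds; "joint_efforts": joint torques, N m; "eef_pos": TCP position; "tcp_rot": TCP orientation; "contact_force": force on the tool from outside, world axes, zero at the start; "wrist_torque": the same for the moment, N m; "opening": opening from 0.0 (shut) to 1.0 (fully open).
Only numpy, scipy, OpenCV 4.12 (cv2) and the standard library are available. Lean on these libraries where they do the work, as an engineer would, in place of code of your own. Each camera call takes 0.05 s, during which the arm holds its last target. There are 200 camera calls.

## Working session

There is one attempt and no reset: what is moved stays moved. The work goes in short steps, Python scripts to look and compute and a tool call to move; the robot and the scene stay as the last step left them, time stands still between calls to the robot, and variables do not carry over. Pictures are saved under pics/ and viewed, about 8 in all and at most 12, crops included, and the job is handed in when it is done.

Besides the shell and the picture viewer there is one more tool, called after ">>>" as name(argument=value, ...), one argument or row to a line, values as JSON. servo_tool: Moves the arm, as the interface text tells. Its arguments: {"type":"object","properties":{"rows":{"type":"array","items":{"type":"array"}},"force":{"type":"number"}},"required":["rows"]}

```bash
mkdir -p pics
python3 - <<'E'
from rig import *
import cv2,numpy as np
for c in("scene","top"):
    im=grab_frame(c);cv2.imwrite(f"pics/{c}0.png",im)
    k=get_calibration(c);M=np.linalg.inv(np.array(k["world_to_cam"]));print(c,np.array(k["intrinsics"]).tolist(),M.round(3).tolist())
    for n in("light_box","switch_left"):
        for b in boxes_of(c,n):
            print(n,round(b["conf"],2),(M@np.r_[b["centre"],1])[:3].round(1),(np.array(k["intrinsics"])@b["centre"]/b["centre"][2]).round())
print(sense())
E
```

```text
scene [[461.42806905198097, 0.0, 317.40768129443876], [0.0, 461.42806905198097, 191.50342937469605], [0.0, 0.0, 1.0]] [[0.781, -0.475, 0.405, 153.972], [-0.624, -0.575, 0.529, -361.485], [-0.018, -0.666, -0.746, 693.04], [0.0, 0.0, 0.0, 1.0]]
light_box 0.77 [438.4  87.3  18.5] [293. 222.   1.]
light_box 0.56 [ 491.7 -101.5   27.1] [385. 272.   1.]
switch_left 0.53 [ 491.7 -131.6   60.1] [401. 273.   1.]
switch_left 0.48 [485.4 -55.8  63.1] [365. 244.   1.]
top [[422.6745266406755, 0.0, 311.181330610777], [0.0, 422.6745266406755, 191.6145895548741], [0.0, 0.0, 1.0]] [[0.009, -0.981, 0.191, 343.106], [-1.0, -0.006, 0.016, 78.79], [-0.015, -0.191, -0.981, 895.555], [0.0, 0.0, 0.0, 1.0]]
light_box 0.8 [441.1  89.1  16.6] [313. 226.   1.]
light_box 0.65 [500.6 -84.1  28.6] [396. 198.   1.]
{'clock': 0.3, 'qpos': array([ 1.13158837e+00,  3.53258422e-01,  1.63366875e+00, -2.90232566e-06,
        1.15522900e+00, -2.40401985e-03]), 'qvel': array([ 0.00076363,  0.0008356 , -0.00313866,  0.0004142 , -0.0016374 ,
        0.00131972]), 'joint_efforts': array([-6.26936562e-04, -6.04592371e+01, -3.41877973e+01,  3.71233455e-05,
        6.01925422e-03, -3.16620287e-06]), 'eef_pos': array([264.32837556, 566.14971934, 231.00433773]), 'tcp_rot': array([-3.14102913e+00,  1.29992175e-06,  2.70478989e+00]), 'contact_force': array([-0.40746231,  0.31272824,  0.25597963]), 'wrist_torque': array([-0.04511528, -0.03341661, -0.04321708]), 'opening': 0.9999394571456885}
```

Run:
```python
import cv2,numpy as np
a=cv2.imread("pics/scene0.png");b=cv2.imread("pics/top0.png")
s=cv2.resize(a[180:340,250:450],None,fx=3,fy=3,interpolation=2)
cv2.imwrite("pics/sc.png",s)
cv2.imwrite("pics/tc.png",cv2.resize(b[130:280,250:450],None,fx=4,fy=4,interpolation=2))
```

```text
(no output)
```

View pics/scene0.png

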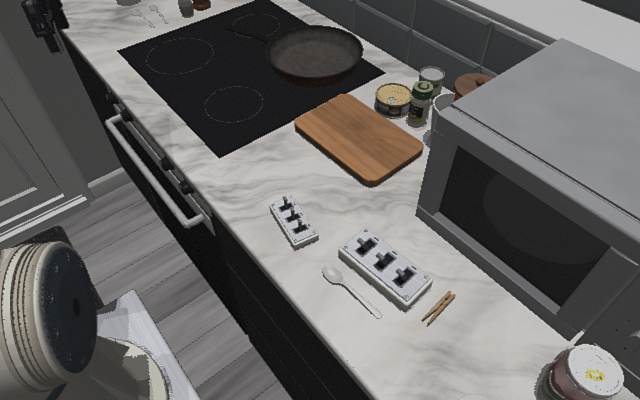

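View pics/sc.png

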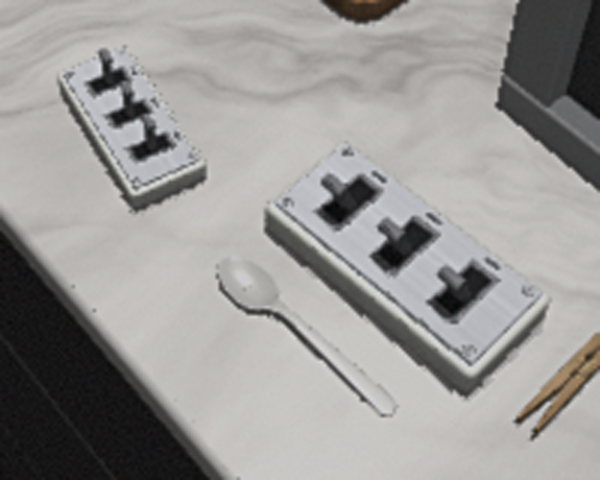

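View pics/tc.png

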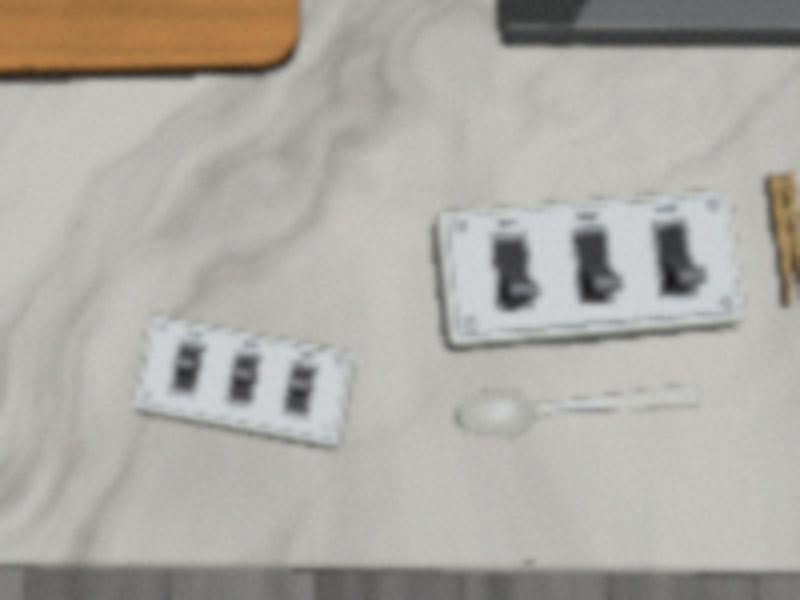

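The larger box, at scene (385,272) and top (396,198), is the one meant. The smaller look-alike is at scene (293,222) and top (313,226). In the crops all three levers on the large box lean towards the robot (off), so only the left one needs pushing. Next I compute the box pose from the slots and corners.

```bash
cat > h.py <<'E'
import numpy as np
from rig import get_calibration
def ray(c,px,z):
    k=get_calibration(c);M=np.linalg.inv(np.array(k["world_to_cam"]));o=M[:3,3]
    d=M[:3,:3]@np.linalg.solve(np.array(k["intrinsics"]),np.r_[px,1.]);return o+d*(z-o[2])/d[2]
def proj(c,p):
    k=get_calibration(c);q=np.array(k["intrinsics"])@(np.array(k["world_to_cam"])@np.r_[p,1])[:3];return q[:2]/q[2]
E
python3 - <<'E'
from h import *
f=lambda c,s,ox,oy,P:[ray(c,(ox+(p[0]+.5)/s-.5,oy+(p[1]+.5)/s-.5),30) for p in P]
# slots then screws/corners
for c,P in(("top",[(512,270),(597,264),(680,258),(445,212),(737,192),(743,318),(452,338)]),):
    r=np.array(f(c,4,250,130,P));print(c,r.round(1)[:,:2].tolist(),r[3:].mean(0).round(1))
r=np.array(f("scene",3,250,180,[(349,199),(405,243),(464,291),(347,145),(548,298),(470,372),(267,208)]));print(r.round(1)[:,:2].tolist(),r[3:].mean(0).round(1))
print("microwave lower edge",ray("top",(250+505/4,130+40/4),30)[:2])
E
```

```text
top [[500.9, -44.9], [504.4, -88.9], [507.8, -132.0], [531.6, -10.6], [543.1, -163.1], [476.5, -163.1], [465.1, -13.3]] [504.1 -87.5  30. ]
[[500.4, -44.2], [504.4, -86.4], [507.6, -129.4], [526.1, -14.5], [539.9, -161.4], [474.7, -165.8], [459.6, -18.9]] [500.1 -90.1  30. ]
microwave lower edge [624.73500092 -44.56551585]
```

Both cameras agree on the left lever pivot at about (500.6, -44.5), with the box turned about 0.08 rad. I'm approaching with shut fingers at a safe height.

>>> servo_tool(
  rows=[
    [0,[-35,-40,0],[0,0,5]],
    [0,[-38,-37,0],[0,0,5]],
    [0,[-41,-33.5,0],[0,0,5]],
    [0,[-44,-30,0],[0,0,5]],
    [0,[-46.5,-26,0],[0,0,5]],
    [0,[-48.5,-21.5,0],[0,0,5]],
    [0,[-50.5,-17,0],[0,0,5]],
    [0,[-52,-12.5,0],[0,0,5]],
  ],
)

```text
clock: 1.3
eef_pos: [382.0, 155.8, 231.6]
tcp_rot: [3.141, 0.0, 2.004]
contact_force: [0.1, -0.2, 0.1]
opening: -0.002
```

>>> servo_tool(
  rows=[
    [0,[-52.5,-8,0],[0,0,5]],
    [0,[-53,-3.5,0],[0,0,5]],
    [0,[-53,1,0],[0,0,5]],
    [0,[-53,6,0],[0,0,5]],
    [0,[0,0,0],[0,0,0]],
    [0,[0,0,0],[0,0,0]],
  ],
)

```text
clock: 2.05
eef_pos: [440.8, -46.7, 231.1]
tcp_rot: [-3.141, -0.0, 1.657]
contact_force: [-0.3, -0.1, -0.3]
opening: -0.0
```

>>> servo_tool(
  rows=[
    [0,[-3,-3,50],[0,0,0]],
    [0,[0,0,50],[0,0,0]],
    [0,[0,0,41],[0,0,0]],
    [0,[0,0,20],[0,0,0]],
    [0,[0,0,20],[0,0,0]],
    [0,[0,0,0],[0,0,0]],
  ],
)

```text
clock: 2.8
eef_pos: [437.1, -48.6, 49.4]
tcp_rot: [-3.139, -0.001, 1.66]
contact_force: [-0.3, -0.2, -0.5]
opening: -0.005
```

Run:
```python
from rig import *
import cv2
a=grab_frame("scene")[200:320,310:450];cv2.imwrite("pics/s2.png",cv2.resize(a,None,fx=5,fy=5,interpolation=2))
```

```text
(no output)
```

View pics/s2.png

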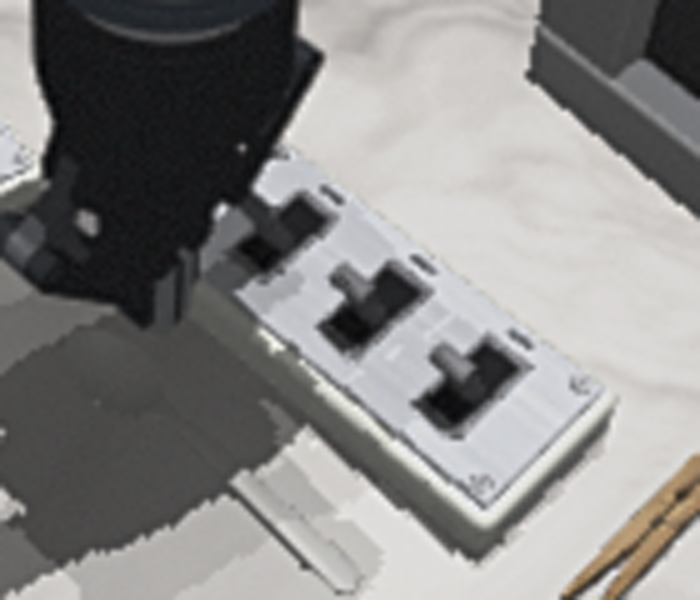

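The fingertips sit on the robot side of the left lever, in line with it (crop about (180,310) against the lever at (260,215)). Now I push.

>>> servo_tool(
  rows=[
    [0,[0,12,0],[0,0,0]],
    [0,[0,12,0],[0,0,0]],
    [0,[0,8,0],[0,0,0]],
    [0,[0,6,0],[0,0,0]],
    [0,[0,6,0],[0,0,0]],
    [0,[0,5,0],[0,0,0]],
    [0,[0,5,0],[0,0,0]],
    [0,[0,0,0],[0,0,0]],
  ],
)

```text
clock: 3.85
eef_pos: [492.6, -45.3, 50.3]
tcp_rot: [3.141, 0.0, 1.658]
contact_force: [-0.2, -0.0, 0.3]
opening: 0.006
```

Run:
```python
from rig import *
import cv2
a=grab_frame("scene")[200:320,310:450];cv2.imwrite("pics/s3.png",cv2.resize(a,None,fx=5,fy=5,interpolation=2))
```

```text
(no output)
```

View pics/s3.png

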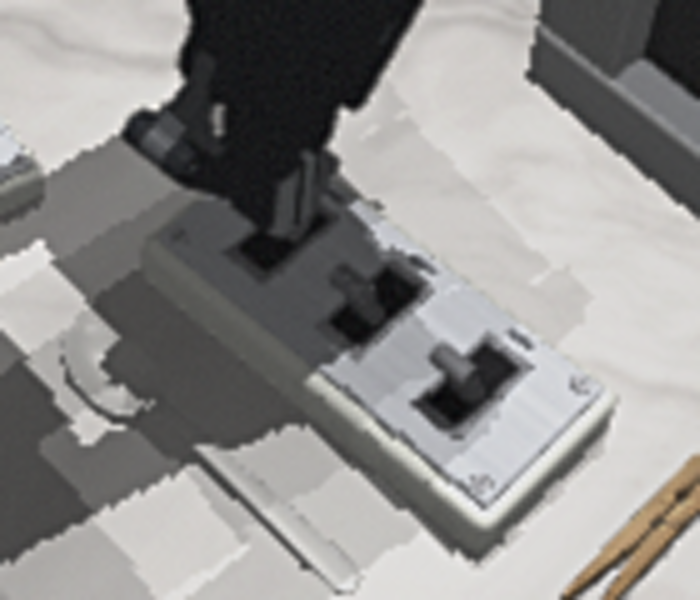

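The lever looks tipped over, with its end just beyond the fingers at crop (350,190). I'm backing off, raising and checking.

>>> servo_tool(
  rows=[
    [0,[0,-15,0],[0,0,0]],
    [0,[0,-30,0],[0,0,0]],
    [0,[0,-20,-30],[0,0,0]],
    [0,[0,-30,-50],[0,0,0]],
    [0,[50,0,-40],[0,0,0]],
    [0,[50,0,-20],[0,0,0]],
    [0,[50,0,0],[0,0,0]],
    [0,[0,0,0],[0,0,0]],
  ],
)

```text
clock: 4.9
eef_pos: [383.2, 96.8, 189.4]
tcp_rot: [3.141, -0.001, 1.662]
contact_force: [0.7, -0.5, 0.1]
opening: -0.006
```

Run:
```python
from rig import *
import cv2,numpy as np
a=grab_frame("scene")[210:320,325:445];b=grab_frame("top")[165:230,350:445]
a=cv2.resize(a,(480,440),interpolation=2)
b=cv2.resize(b,None,fx=5,fy=5,interpolation=2)
im=np.zeros((440+0,800,3),np.uint8);im[:,:400]=cv2.resize(a,(400,367)).shape and cv2.copyMakeBorder(cv2.resize(a,(400,367)),0,73,0,0,0)
im[:274,400:]=cv2.resize(b,(400,274));cv2.imwrite("pics/s4.png",im)
```

```text
(no output)
```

View pics/s4.png

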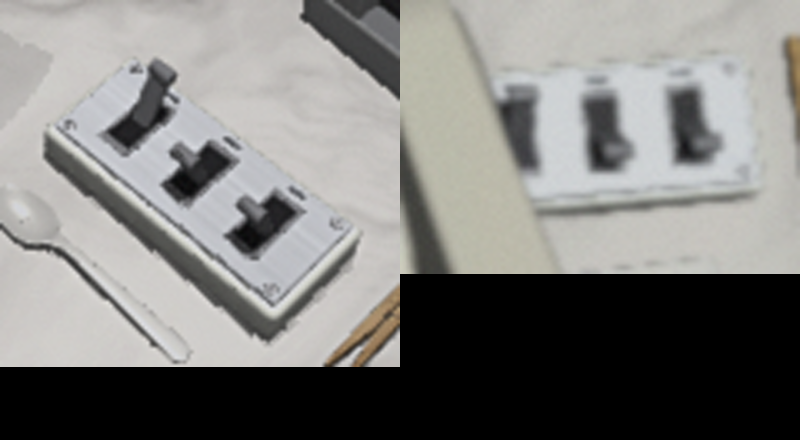

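The left lever now leans away from the robot (end at composite (160,70), about pixel (373,231)). The middle and right levers lean towards the robot. I'm checking the end positions against the projected ones before handing in.

Run:
```python
from h import *
from rig import sign_off
c=np.array([504,-87.3]);t=.08;X=np.array([np.cos(t),np.sin(t)]);Y=np.array([-X[1],X[0]])
for n,y,m in(("L",42,(160,70)),("M",0,(180,153)),("R",-42,(248,208))):
    print(n,"seen",(325+m[0]*.3,210+m[1]*.3),[(a,proj("scene",np.r_[c+X*44*np.sin(a)+Y*y,24+44*np.cos(a)]).round(1).tolist()) for a in(-.4,0,.4)])
sign_off()
```

```text
L seen (373.0, 231.0) [(-0.4, [360.8, 240.3]), (0, [368.0, 233.3]), (0.4, [374.7, 228.9])]
M seen (379.0, 255.9) [(-0.4, [379.8, 255.5]), (0, [387.0, 248.2]), (0.4, [393.6, 243.5])]
R seen (399.4, 272.4) [(-0.4, [399.8, 271.6]), (0, [407.1, 264.0]), (0.4, [413.6, 258.9])]
the job is handed in; nothing more can be done
```

The switches on the larger light box are set to on, off, off, and the job is handed in; no verdict was reported. All three levers were off at the start. I only pushed the left one over with shut fingertips, then backed off and raised the arm clear of the box. The clock read 4.9 s after the last move, well under the 48 s limit.

- **Scene camera:** in the last picture, the middle and right lever ends lie within 1 px of where a -0.4 rad tilt should appear. The left end is about 3 px from the +0.4 rad point, against about 5.5 px from upright. That fits it resting at its stop, though it is the least exact of the three.
- **Top camera:** it confirmed the middle and right levers as off. The arm hid part of the left lever in that view, so its "on" position rests on the scene camera alone.
- **Contact force:** the readings after each move stayed around 1 N or less.

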